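# Put a vial away in a push-latch drawer

## Robot

A 6-joint arm with a two-finger parallel gripper is mounted at the origin on a cart in front of the work surface, level with it; the furniture and walls round the work are solid. World frame = base frame: x ahead of the robot, y to its left, z up, the work surface at z = 0. Lengths are in m, angles in rad, forces in N, time in s.
With the tool pointing down it reaches from about 0.325 to 0.85 m from the base axis. Payload 4.4 kg.
Tool frame: the origin (TCP) lies at the very end of the fingers, on their centre line; the grasp point (between the pads) lies 19 mm behind it; z points along the fingers, y is the direction in which the jaws open and shut (so a half turn about z gives the same grasp; the last joint's range is limited). The gripper opens to 94 mm and grips with 3 to 60 N. Pads are 16 mm wide; open, the fingers measure 119 mm over their backs; the gripper's body (75 mm by 177 mm) begins 78 mm behind the grasp point.
Start: joints at [-1.454, 0.207, 1.542, -0, 1.393, -0.15], TCP at [0.152, -0.555, 0.205] pointing down, gripper open.
Joint ranges: [-2.73, 2.73], [-0.86, 2.22], [0.23, 2.46], [-1.11, 4.25], [0.08, 2.63], [-2.82, 2.82]. Speed limits (rad/s): [2.79, 2.79, 3.14, 3.14, 3.14, 3.14].

## Interface

Orientations are given as a 3x3 rotation matrix whose columns are the frame's x, y, z axes.
In Python, from workcell import * gives the robot as it stands. The module is installed in compiled form; this text tells all that it offers.
- The arm moves only by the tool play_rows, never from a script. Its argument "plan" is a list of rows, each a list of 3 entries, a list of its own where there are three numbers: the gripper command: -1 is shut, 1 is fully open, values between are in proportion, then the shift along the tool's x, y, z in m, then the turn, a rotation vector about the tool's x, y, z in rad. A call has 1 to 5 rows; each row is the pose to reach, as a shift and turn from the pose measured when the call began, along the tool's axes at that moment; what a row does not reach only later rows make up. A row lasts 1/12 s, in which the tool goes at most 41.7 mm and 7.16 degrees, less where a joint would pass 70% of its speed; a pose out of reach is approached as far as the arm can. A call with a gripper value outside its range is refused whole. The fingers move at their own pace and stop on an object; "force" is the grip in N (left out, the last holds). Time passes only in rows, so rows that repeat a pose let the fingers close. It gives the time, the measured TCP pose, the force and the opening at its end, in the units of the state.
- read_state(): the state, without advancing time (a new reading comes with each control period).
- camera(name): name is "side" or "top"; returns a dict with "pixels" (400x640x3 uint8, blue, green, red), "range_z" (400x640 float32, m along the optical axis (not along the pixel's ray), 0 where there is no reading), "fx", "fy", "cx", "cy" (pixels), "eye" and "rotation" of the camera in the world. Camera axes: x right, y down, z forward; pixel columns grow to the right and rows downward; lengths in m; the calibration is good to about 2 mm. A picture is of the moment at which its call begins.
- close_job(): hands the job in, once; it reports no verdict.
The state is a dict: "time": time; "qpos": joint angles; "dq": joint speeds; "tau": joint torques, N m; "ee_pos": TCP position; "eef_rot": TCP orientation; "ft_force": force on the tool from outside, world axes, zero at the start; "wrist_torque": the same for the moment, N m; "opening": finger opening in m.
Only numpy, scipy, OpenCV 4.12 (cv2) and the standard library are available. Lean on these libraries where they do the work, as an engineer would, in place of code of your own. Each camera call takes 0.05 s, during which the arm holds its last target. There are 200 camera calls.

## Task

Put the screw-cap vial away in the little drawer cabinet: push the shut drawer's front so that its catch lets go and the drawer comes out, stand the vial upright in the drawer's hole, then push the drawer home until it latches and stays shut when you let go. Push gently, no harder than the catch needs, and leave the stopper, the loose bottle cap and the wax block where they are.

Things in the scene. Friction and masses are not known exactly. Their poses are not given: they have to be found in the camera images.
- store: Small grey sheet-metal drawer cabinet fixed to the worktop, 141 deep (x) x 112 wide (y) x 70 mm high, front open. Origin at worktop level; x points from front to back (the way the drawer is pushed in), z up; carcass from x = -66 to +75 mm. Over 14 N on it or its drawer harms the catch; moving the drawer takes 3 to 5 N, and at the end of the push the force climbs steeply.
- drawer (a joint): How far the drawer stands out, in m: 0 (within 1 mm) latched, 0.070 fully out, negative pushed in past latched. Push-push catch: a full push in and letting go releases a latched drawer (a spring brings it all the way out within 1 s) or latches an open one. It turns over at a firm stop 6 to 20 mm in past 0; just where differs each time and can only be felt. A push that ends short of it changes nothing.
- front (a point): Middle of the drawer's front face; moves with the drawer. The front is a plain aluminium block 102 wide x 56 high x 24 mm thick, from 10 to 66 mm above the worktop; latched, its face is at cabinet x = -90 mm, 24 mm proud of the carcass. Axes as the cabinet's.
- well (a point): Centre of the bottom of the round hole for the vial, 13 mm above the worktop and 49 mm behind the drawer's front face; moves with the drawer. The hole is 26 mm wide and 22 mm deep in a grey block (50 x 84 mm, top 35 mm above the worktop). With the drawer fully out it is 45 mm in front of the carcass. Axes as the cabinet's.
- vial: Small clear vial with a ribbed screw cap, standing upright: 23 mm in diameter, 48 mm high, cap the top 12 mm (21 mm in diameter), 30 g. Origin at the centre of its bottom, z up.
- stopper: Bystander: reddish-brown rubber stopper, 26 mm in diameter, 26 mm high. Origin at the centre of its bottom.
- cap: Bystander: loose ribbed white bottle cap, 30 mm in diameter, 13 mm high. Origin at the centre of its bottom.
- wax: Bystander: off-white wax block 30 x 46 x 22 mm. Origin at the centre of its bottom.

How it is judged:
By the outcome, as a careful person would: the job done as asked, in the order asked, and still so for the second after the job is handed in, with the robot touching nothing.
It also fails if it takes over 70 s, if anything falls off the work surface, if the arm or the gripper's body presses on something with over 40 N, if the wrist force passes 120 N, or if a joint passes its speed limit or range.

## Working session

There is one attempt and no reset: what is moved stays moved. The work goes in short steps, Python scripts to look and compute and a tool call to move; the robot and the scene stay as the last step left them, time stands still between calls to the robot, and variables do not carry over. Pictures are saved under pics/ and viewed, about 8 in all and at most 12, crops included, and the job is handed in when it is done.

Besides the shell and the picture viewer there is one more tool, called after "Request:" in YAML: its name, and indented under it one key for each argument. play_rows: Moves the arm, as the interface text tells. Its arguments: {"type":"object","properties":{"plan":{"type":"array"},"force":{"type":"number"}},"required":["plan"]}

```bash
mkdir -p pics; cat > h.py <<'E'
from workcell import *
import numpy as np, cv2
def pts(c):
    v,u=np.mgrid[0:400,0:640]; z=c["range_z"]
    p=np.stack([(u-c["cx"])/c["fx"]*z,(v-c["cy"])/c["fy"]*z,z],-1)
    return p@np.array(c["rotation"]).T+np.array(c["eye"])
def ray(c,u,v,h):
    d=np.array(c["rotation"])@np.array([(u-c["cx"])/c["fx"],(v-c["cy"])/c["fy"],1]); e=np.array(c["eye"])
    return e+d*(h-e[2])/d[2]
E
python3 - <<'E'
from h import *
np.set_printoptions(precision=3,suppress=True)
for n in("side","top"):
    c=camera(n); cv2.imwrite(f"pics/{n}0.png",c["pixels"]); print(n,c["fx"],c["cx"],c["cy"],c["eye"],np.array(c["rotation"]).tolist())
s=read_state(); print(s["time"],s["ee_pos"],s["eef_rot"],s["ft_force"],s["opening"])
E
```

```text
side 433.25044313917874 319.8033395918614 206.21899765754523 [ 0.148 -0.92   0.443] [[0.9122391413074096, -0.1285850778437467, 0.3889545305336312], [-0.40891494171084986, -0.34298161648289316, 0.8456667081069195], [0.024664134128976403, -0.9304995908170508, -0.3654616149159424]]
top 379.10749112649955 328.5287750157065 196.35714714410454 [ 0.337 -0.017  1.218] [[0.018751440723953138, -0.9816708545778413, 0.18965947575374756], [-0.9997834669418043, -0.020122005316226148, -0.005303219011096547], [0.009022344518026186, -0.1895189652105141, -0.9818356069754925]]
0.1 [ 0.152 -0.554  0.204] [[ 0.964  0.265 -0.   ]
 [ 0.265 -0.964  0.002]
 [ 0.    -0.002 -1.   ]] [-0.423 -0.523 -0.439] 0.09405346850364374
```

View pics/top0.png

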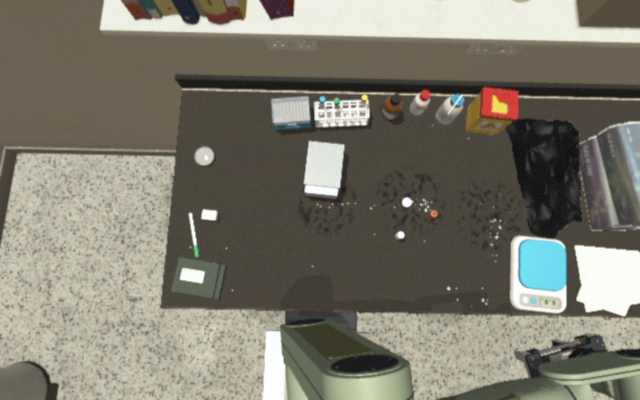

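View pics/side0.png

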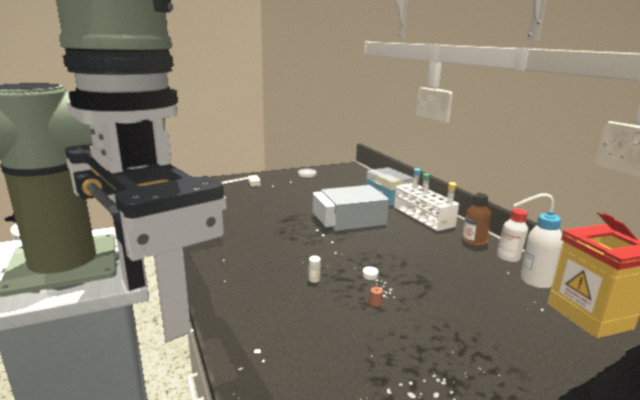

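Top: cabinet at (325,170) with its front (bright strip) facing the robot at (322,190). Vial (401,235), cap (407,202), stopper (434,213), wax (209,215). The side view shows the vial at (314,270), cap (371,272) and stopper (376,296).

```bash
python3 - <<'E'
from h import *
np.set_printoptions(precision=4,suppress=True)
c=camera("top"); P=pts(c); s=camera("side"); Q=pts(s)
def blobs(P,lo,hi,box):
    x,y,z=P[...,0],P[...,1],P[...,2]
    m=((z>lo)&(z<hi)&(x>box[0])&(x<box[1])&(y>box[2])&(y<box[3])).astype(np.uint8)
    n,l,st,ce=cv2.connectedComponentsWithStats(m)
    for i in range(1,n):
        if st[i,4]>6:
            q=P[l==i]; print(st[i],ce[i],"min",q.min(0),"max",q.max(0),"med",np.median(q,0))
    return l,st
print("top"); l,st=blobs(P,.008,.12,(.25,.62,-.5,.35))
print("side"); blobs(Q,.008,.12,(.25,.62,-.5,.35))
# cabinet roof rect from top
x,y,z=P[...,0],P[...,1],P[...,2]
for nm,lo,hi in(("roof",.05,.09),):
    m=((z>lo)&(z<hi)&(x>.3)&(x<.56)&(abs(y)<.15)).astype(np.uint8)
    ct=max(cv2.findContours(m,0,2)[0],key=cv2.contourArea)[:,0]
    w=np.array([ray(c,u,v,.068)[:2] for u,v in ct],np.float32); r=cv2.minAreaRect(w); print(r,cv2.boxPoints(r))
# vertical front points seen from side
m=(Q[...,2]>.015)&(Q[...,2]<.09)&(Q[...,0]>.25)&(Q[...,0]<.6)&(abs(Q[...,1])<.2)
g=(Q[...,2]<.075)&m
print("roof z side",np.percentile(Q[m][:,2],[50,90,98]))
im=np.hstack([cv2.resize(c["pixels"][125:255,285:445],None,fx=4,fy=4,interpolation=2)]); cv2.imwrite("pics/crop.png",im)
cv2.imwrite("pics/crop2.png",cv2.resize(s["pixels"][170:310,290:400],None,fx=4,fy=4,interpolation=2))
E
```

```text
top
[304 177  37  22 683] [321.8023 186.716 ] min [ 0.5632 -0.058   0.0093] max [0.6199 0.0547 0.0758] med [ 0.5907 -0.0023  0.0674]
[402 198   9   9  65] [406.2154 202.0462] min [ 0.544  -0.2876  0.0085] max [ 0.5703 -0.2619  0.019 ] med [ 0.5568 -0.2748  0.0128]
[211 211   7  10  61] [213.7705 215.2787] min [0.4853 0.3322 0.0081] max [0.5143 0.3494 0.027 ] med [0.5004 0.3392 0.0214]
[429 211   9   8  50] [432.72 214.  ] min [ 0.5066 -0.3699  0.0094] max [ 0.5271 -0.348   0.0304] med [ 0.5177 -0.3568  0.0245]
[395 232   9   8  55] [399.0909 235.2182] min [ 0.4366 -0.2569  0.0118] max [ 0.4567 -0.2363  0.0519] med [ 0.4463 -0.2437  0.0459]
[205 262  20  35 511] [214.002  278.9276] min [0.2507 0.2972 0.0081] max [0.3537 0.3499 0.0212] med [0.3026 0.3266 0.013 ]
side
[249 178  11   7  57] [254.1228 180.7895] min [0.483  0.3269 0.0084] max [0.5127 0.3495 0.023 ] med [0.4974 0.3352 0.0167]
[ 312  189   37   39 1092] [330.2821 208.7344] min [ 0.5616 -0.065   0.0081] max [0.6199 0.0528 0.0718] med [ 0.586  -0.0442  0.0496]
[308 257  12  23 246] [313.7317 267.8008] min [ 0.4353 -0.2624  0.0082] max [ 0.4562 -0.2409  0.0491] med [ 0.4435 -0.257   0.0311]
[363 267  15  10 111] [369.9099 271.6396] min [ 0.5416 -0.2946  0.0082] max [ 0.5703 -0.2631  0.0144] med [ 0.5553 -0.2808  0.0123]
[369 287  14  16 179] [375.6034 294.8045] min [ 0.506  -0.3738  0.0081] max [ 0.53   -0.3498  0.0276] med [ 0.5154 -0.3669  0.0209]Traceback (most recent call last):
  File "<stdin>", line 18, in <module>
ValueError: max() iterable argument is empty
```

```bash
python3 - <<'E'
from h import *
np.set_printoptions(precision=4,suppress=True)
c=camera("top"); P=pts(c); s=camera("side"); Q=pts(s)
def rect(P,c,h,lo,hi):
    x,y,z=P[...,0],P[...,1],P[...,2]
    m=((z>lo)&(z<hi)&(x>.5)&(x<.8)&(abs(y)<.12)).astype(np.uint8)
    ct=max(cv2.findContours(m,0,2)[0],key=cv2.contourArea)
    w=np.array([ray(c,u,v,h)[:2] for u,v in ct[:,0]],np.float32); r=cv2.minAreaRect(w); print(r,cv2.boxPoints(r).tolist())
rect(P,c,.069,.05,.09); rect(Q,s,.07,.066,.08)
# brightness-split front strip from the top: aluminium block top
g=c["pixels"].astype(int).min(2); x,y,z=P[...,0],P[...,1],P[...,2]
k=(x>.5)&(x<.8)&(abs(y)<.12)&(z>.05); print(np.percentile(g[k],[5,25,50,75,95]))
# front face points in top and side view: low x at height
for n,A in(("top",P),("side",Q)):
    m=(A[...,2]>.015)&(A[...,2]<.06)&(A[...,0]>.5)&(A[...,0]<.6)&(A[...,1]<.06)&(A[...,1]>-.08)
    q=A[m]
    for lo in np.arange(-.06,.06,.02):
        t=q[(q[:,1]>=lo)&(q[:,1]<lo+.02)]
        if len(t)>3: print(n,round(lo,2),len(t),np.percentile(t[:,0],[5,25,50]))
# side wall of carcass (side cam)
m=(Q[...,2]>.015)&(Q[...,2]<.06)&(Q[...,0]>.6)&(Q[...,0]<.75)&(Q[...,1]<.0)&(Q[...,1]>-.1)
q=Q[m]; print("wall",len(q),np.polyfit(q[:,0],q[:,1],1),q.min(0),q.max(0))
m=(Q[...,2]>.015)&(Q[...,2]<.06)&(Q[...,0]>.56)&(Q[...,0]<.585)&(Q[...,1]<-.03)&(Q[...,1]>-.1)
im=cv2.resize(c["pixels"][125:255,285:445],None,fx=4,fy=4,interpolation=2)
im2=cv2.resize(s["pixels"][175:240,300:400],None,fx=6,fy=6,interpolation=2)
cv2.imwrite("pics/crop.png",im);cv2.imwrite("pics/crop2.png",im2)
E
```

```text
((0.647891640663147, -0.005241900682449341), (0.11182814836502075, 0.16985325515270233), 84.8368148803711) [[0.5582777261734009, -0.05328632518649101], [0.7274417877197266, -0.06857187300920486], [0.7375055551528931, 0.04280252382159233], [0.5683414936065674, 0.05808807164430618]]
((0.6548283100128174, -0.014288157224655151), (0.12039712071418762, 0.15004906058311462), 85.39044189453125) [[0.5752085447311401, -0.06826264411211014], [0.7247723340988159, -0.08032136410474777], [0.7344480752944946, 0.039686329662799835], [0.5848842859268188, 0.05174504965543747]]
[ 38. 216. 225. 227. 229.]
top -0.06 14 [0.5639 0.5641 0.5644]
top -0.04 19 [0.5643 0.5645 0.5651]
top -0.02 17 [0.5658 0.5662 0.5668]
top 0.0 19 [0.5675 0.5681 0.5686]
top 0.02 17 [0.5692 0.5696 0.5704]
top 0.04 11 [0.5708 0.5711 0.5717]
side -0.06 272 [0.5633 0.5699 0.58  ]
side -0.04 46 [0.5634 0.5639 0.5644]
side -0.02 44 [0.5642 0.5654 0.5662]
side 0.0 46 [0.5665 0.5672 0.5678]
side 0.02 40 [0.5687 0.5693 0.5697]
side 0.04 15 [0.5701 0.5706 0.5712]
wall 774 [-0.0927 -0.002 ] [ 0.6001 -0.0728  0.015 ] [ 0.728  -0.0162  0.06  ]
```

View pics/crop.png

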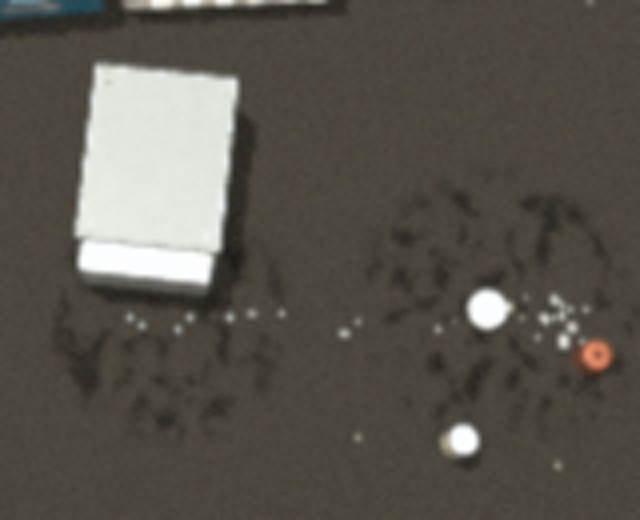

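View pics/crop2.png

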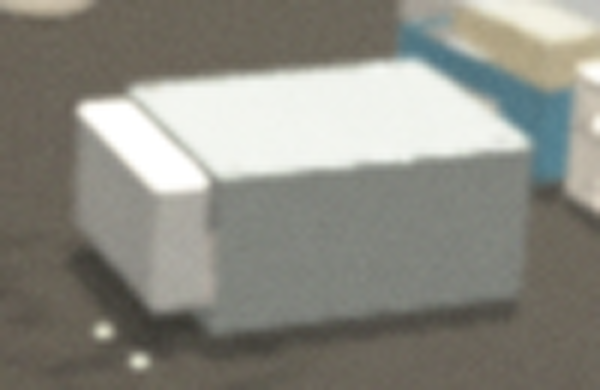

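Crops: front block's face runs along (80,280)-(210,292) in the top crop, and cabinet yaw is about -0.085 rad. Vial cap at (463,441) in the crop, i.e. (400.8,235.3) in full-image pixels. The side crop shows the drawer shut, standing 24 mm proud.

```bash
cat >> h.py <<'E'
from scipy.spatial.transform import Rotation as Ro
def go(x,y,z,yaw=-.085):
    s=read_state(); R=np.array(s["eef_rot"]); p=np.array(s["ee_pos"])
    c,k=np.cos(yaw),np.sin(yaw); T=np.array([[c,k,0],[k,-c,0],[0,0,-1]])
    print("t",round(s["time"],2),"pos",p.round(4),"shift",(R.T@(np.array([x,y,z])-p)).round(4),"turn",Ro.from_matrix(R.T@T).as_rotvec().round(3),"F",np.array(s["ft_force"]).round(2),"open",round(s["opening"],4))
E
python3 - <<'E'
from h import *
go(.46,.012,.19)
c=camera("top"); print(ray(c,400.75,235.25,.048))
E
```

```text
t 0.3 pos [ 0.1521 -0.5542  0.2051] shift [ 0.4467 -0.4646  0.0155] turn [-0.001  0.     0.353] F [-1.79 -0.22 -0.25] open 0.0942
[ 0.4456871  -0.24856176  0.048     ]
```

Request:
play_rows:
  plan:
    - [-1, [0.027, -0.028, 0.001], [0, 0, 0.08]]
    - [-1, [0.054, -0.056, 0.002], [0, 0, 0.16]]
    - [-1, [0.081, -0.084, 0.003], [0, 0, 0.24]]
    - [-1, [0.108, -0.112, 0.004], [0, 0, 0.32]]
    - [-1, [0.135, -0.14, 0.005], [0, 0, 0.353]]
  force: 10

```text
time: 0.77
ee_pos: [0.2457, -0.382, 0.2001]
eef_rot: [[0.996, -0.089, 0.0], [-0.089, -0.996, 0.0], [0.0, -0.001, -1.0]]
ft_force: [1.0, 0.2, 0.1]
opening: 0.0639
```

```bash
python3 -c "
from h import *
go(.46,.012,.19)"
```

```text
t 0.77 pos [ 0.2457 -0.382   0.2001] shift [ 0.1783 -0.4115  0.0104] turn [-0.001 -0.    -0.004] F [0.99 0.21 0.11] open 0.0639
```

Request:
play_rows:
  plan:
    - [-1, [0.015, -0.035, 0.001], [0, 0, 0]]
    - [-1, [0.03, -0.07, 0.002], [0, 0, 0]]
    - [-1, [0.045, -0.105, 0.003], [0, 0, 0]]
    - [-1, [0.06, -0.14, 0.004], [0, 0, 0]]
    - [-1, [0.075, -0.175, 0.004], [0, 0, 0]]

```text
time: 1.18
ee_pos: [0.3364, -0.2127, 0.1964]
eef_rot: [[0.996, -0.09, 0.001], [-0.09, -0.996, 0.0], [0.001, -0.0, -1.0]]
ft_force: [1.3, -0.5, 0.9]
opening: 0.0308
```

Request:
play_rows:
  plan:
    - [-1, [0.015, -0.035, 0.001], [0, 0, 0]]
    - [-1, [0.03, -0.07, 0.002], [0, 0, 0]]
    - [-1, [0.045, -0.105, 0.003], [0, 0, 0]]
    - [-1, [0.06, -0.14, 0.004], [0, 0, 0]]
    - [-1, [0.075, -0.175, 0.004], [0, 0, 0]]

```text
time: 1.6
ee_pos: [0.4273, -0.0432, 0.1926]
eef_rot: [[0.996, -0.09, 0.002], [-0.09, -0.996, -0.0], [0.002, 0.0, -1.0]]
ft_force: [0.3, -0.6, 0.2]
opening: 0.0006
```

```bash
python3 -c "
from h import *
go(.51,.007,.19)"
```

```text
t 1.6 pos [ 0.4273 -0.0432  0.1926] shift [ 0.0778 -0.0574  0.0027] turn [ 0.    -0.002 -0.005] F [ 0.3  -0.65  0.15] open 0.0006
```

Request:
play_rows:
  plan:
    - [-1, [0.03, -0.023, 0.002], [0, 0, 0]]
    - [-1, [0.06, -0.046, 0.002], [0, 0, 0]]
    - [-1, [0.077, -0.057, 0.015], [0, 0, 0]]
    - [-1, [0.077, -0.057, 0.05], [0, 0, 0]]
    - [-1, [0.077, -0.057, 0.085], [0, 0, 0]]

```text
time: 2.02
ee_pos: [0.5126, 0.0074, 0.1087]
eef_rot: [[0.996, -0.087, 0.008], [-0.087, -0.996, -0.001], [0.008, 0.001, -1.0]]
ft_force: [0.6, -0.1, -1.8]
opening: 0.0002
```

Request:
play_rows:
  plan:
    - [-1, [0, 0, 0.03], [0, 0, 0]]
    - [-1, [0, 0, 0.06], [0, 0, 0]]
    - [-1, [0, 0, 0.08], [0, 0, 0]]
    - [-1, [0, 0, 0.08], [0, 0, 0]]

```text
time: 2.35
ee_pos: [0.5085, 0.0081, 0.024]
eef_rot: [[0.996, -0.087, -0.003], [-0.087, -0.996, 0.0], [-0.003, -0.0, -1.0]]
ft_force: [-1.7, -0.7, -0.5]
opening: 0.0004
```

```bash
python3 -c "
from h import *
go(.55,.003,.028)"
```

```text
t 2.35 pos [0.5085 0.0081 0.024 ] shift [ 0.0418  0.0014 -0.0041] turn [-0.     0.003 -0.002] F [-1.67 -0.7  -0.51] open 0.0004
```

Request:
play_rows:
  plan:
    - [-1, [0.01, 0.0, -0.004], [0, 0, 0]]
    - [-1, [0.02, 0.0, -0.004], [0, 0, 0]]
    - [-1, [0.03, 0.001, -0.004], [0, 0, 0]]
    - [-1, [0.036, 0.001, -0.004], [0, 0, 0]]
    - [-1, [0.038, 0.001, -0.004], [0, 0, 0]]

```text
time: 2.77
ee_pos: [0.5498, 0.0031, 0.0299]
eef_rot: [[0.996, -0.087, 0.002], [-0.087, -0.996, -0.0], [0.002, 0.0, -1.0]]
ft_force: [1.0, -0.2, -0.7]
opening: 0.0001
```

Request:
play_rows:
  plan:
    - [-1, [0.002, 0, 0], [0, 0, 0]]
    - [-1, [0.004, 0, 0], [0, 0, 0]]
    - [-1, [0.006, 0, 0], [0, 0, 0]]

```text
time: 3.02
ee_pos: [0.5561, 0.0025, 0.0303]
eef_rot: [[0.996, -0.087, 0.003], [-0.087, -0.996, -0.001], [0.003, 0.0, -1.0]]
ft_force: [-0.5, -0.4, 0.3]
opening: 0.0003
```

Request:
play_rows:
  plan:
    - [-1, [0.0015, 0, 0], [0, 0, 0]]
    - [-1, [0.003, 0, 0], [0, 0, 0]]
    - [-1, [0.003, 0, 0], [0, 0, 0]]

```text
time: 3.27
ee_pos: [0.5585, 0.0024, 0.0302]
eef_rot: [[0.996, -0.087, 0.001], [-0.087, -0.996, -0.0], [0.001, 0.0, -1.0]]
ft_force: [-2.1, 0.3, 1.3]
opening: 0.0005
```

Request:
play_rows:
  plan:
    - [-1, [0.0015, 0, 0], [0, 0, 0]]
    - [-1, [0.003, 0, 0], [0, 0, 0]]
    - [-1, [0.003, 0, 0], [0, 0, 0]]

```text
time: 3.52
ee_pos: [0.5606, 0.0023, 0.0299]
eef_rot: [[0.996, -0.087, -0.001], [-0.087, -0.996, -0.0], [-0.001, 0.0, -1.0]]
ft_force: [-4.7, -0.1, 2.6]
opening: 0.0007
```

Request:
play_rows:
  plan:
    - [-1, [0.001, 0, 0], [0, 0, 0]]
    - [-1, [0.002, 0, 0], [0, 0, 0]]
    - [-1, [0.002, 0, 0], [0, 0, 0]]

```text
time: 3.77
ee_pos: [0.5623, 0.0021, 0.0296]
eef_rot: [[0.996, -0.087, -0.002], [-0.087, -0.996, 0.0], [-0.002, 0.0, -1.0]]
ft_force: [-4.5, 0.0, 3.0]
opening: 0.0007
```

Request:
play_rows:
  plan:
    - [-1, [0.001, 0, 0], [0, 0, 0]]
    - [-1, [0.002, 0, 0], [0, 0, 0]]
    - [-1, [0.002, 0, 0], [0, 0, 0]]

```text
time: 4.02
ee_pos: [0.5645, 0.002, 0.0296]
eef_rot: [[0.996, -0.087, -0.001], [-0.087, -0.996, 0.0], [-0.001, 0.0, -1.0]]
ft_force: [-3.7, -0.3, 2.7]
opening: 0.0007
```

Request:
play_rows:
  plan:
    - [-1, [0.001, 0, 0], [0, 0, 0]]
    - [-1, [0.0015, 0, 0], [0, 0, 0]]
    - [-1, [0.0015, 0, 0], [0, 0, 0]]

```text
time: 4.27
ee_pos: [0.5661, 0.0018, 0.0296]
eef_rot: [[0.996, -0.087, -0.001], [-0.087, -0.996, 0.0], [-0.001, 0.0, -1.0]]
ft_force: [-3.8, -0.3, 3.5]
opening: 0.0003
```

Request:
play_rows:
  plan:
    - [-1, [0.001, 0, 0], [0, 0, 0]]
    - [-1, [0.0015, 0, 0], [0, 0, 0]]
    - [-1, [0.0015, 0, 0], [0, 0, 0]]

```text
time: 4.52
ee_pos: [0.5677, 0.0017, 0.0296]
eef_rot: [[0.996, -0.087, -0.001], [-0.087, -0.996, 0.0], [-0.001, 0.0, -1.0]]
ft_force: [-4.4, -0.1, 2.4]
opening: 0.0005
```

Request:
play_rows:
  plan:
    - [-1, [0.001, 0, 0], [0, 0, 0]]
    - [-1, [0.0015, 0, 0], [0, 0, 0]]
    - [-1, [0.0015, 0, 0], [0, 0, 0]]

```text
time: 4.77
ee_pos: [0.5694, 0.0015, 0.0296]
eef_rot: [[0.996, -0.087, -0.001], [-0.087, -0.996, 0.0], [-0.001, 0.0, -1.0]]
ft_force: [-4.2, 0.5, 2.8]
opening: 0.0007
```

Request:
play_rows:
  plan:
    - [-1, [0.001, 0, 0], [0, 0, 0]]
    - [-1, [0.0015, 0, 0], [0, 0, 0]]
    - [-1, [0.0015, 0, 0], [0, 0, 0]]

```text
time: 5.02
ee_pos: [0.5706, 0.0014, 0.0295]
eef_rot: [[0.996, -0.087, -0.002], [-0.087, -0.996, 0.0], [-0.002, 0.0, -1.0]]
ft_force: [-5.4, 0.5, 2.8]
opening: 0.0004
```

Request:
play_rows:
  plan:
    - [-1, [0.0006, 0, 0], [0, 0, 0]]
    - [-1, [0.001, 0, 0], [0, 0, 0]]
    - [-1, [0.001, 0, 0], [0, 0, 0]]

```text
time: 5.27
ee_pos: [0.5708, 0.0014, 0.0295]
eef_rot: [[0.996, -0.087, -0.004], [-0.087, -0.996, 0.0], [-0.004, 0.0, -1.0]]
ft_force: [-6.9, 0.1, 4.5]
opening: 0.0003
```

Request:
play_rows:
  plan:
    - [-1, [0.0008, 0, 0], [0, 0, 0]]
    - [-1, [0.0012, 0, 0], [0, 0, 0]]

```text
time: 5.43
ee_pos: [0.5708, 0.0014, 0.0296]
eef_rot: [[0.996, -0.087, -0.007], [-0.087, -0.996, 0.0], [-0.007, 0.0, -1.0]]
ft_force: [-8.5, -0.3, 5.8]
opening: 0.0002
```

Request:
play_rows:
  plan:
    - [-1, [-0.03, 0, 0], [0, 0, 0]]
    - [-1, [-0.07, 0, 0], [0, 0, 0]]
    - [-1, [-0.11, 0, 0], [0, 0, 0]]
    - [-1, [-0.13, 0, 0], [0, 0, 0]]
    - [-1, [-0.13, 0, -0.03], [0, 0, 0]]

```text
time: 5.85
ee_pos: [0.4313, 0.0145, 0.0545]
eef_rot: [[0.996, -0.087, -0.022], [-0.087, -0.996, 0.003], [-0.022, -0.001, -1.0]]
ft_force: [-0.1, -0.1, -0.3]
opening: 0.0005
```

Request:
play_rows:
  plan:
    - [1, [0, 0, -0.04], [0, 0, 0]]
    - [1, [0, 0, -0.08], [0, 0, 0]]
    - [1, [0, 0.04, -0.08], [0, 0, 0]]
    - [1, [0, 0.08, -0.08], [0, 0, 0]]
    - [1, [0, 0.12, -0.08], [0, 0, 0]]

```text
time: 6.27
ee_pos: [0.4254, -0.1072, 0.1366]
eef_rot: [[0.996, -0.084, -0.014], [-0.084, -0.996, -0.0], [-0.014, 0.001, -1.0]]
ft_force: [0.5, -0.3, 0.0]
opening: 0.0302
```

```bash
python3 - <<'E'
from h import *
np.set_printoptions(precision=4,suppress=True)
go(.4457,-.2486,.12)
c=camera("top"); P=pts(c); s=camera("side"); Q=pts(s)
for n,A in(("top",P),("side",Q)):
    x,y,z=A[...,0],A[...,1],A[...,2]
    m=(z>.02)&(z<.055)&(x>.45)&(x<.53)&(y<.06)&(y>-.05); q=A[m]
    for lo in (-.05,-.03,-.01,.01,.03):
        t=q[(q[:,1]>=lo)&(q[:,1]<lo+.02)]
        if len(t)>3: print(n,round(lo,2),len(t),np.percentile(t[:,0],[5,50]))
a=cv2.resize(c["pixels"][130:240,285:445],None,fx=5,fy=5,interpolation=2)
cv2.imwrite("pics/open.png",a)
E
```

```text
t 6.27 pos [ 0.4254 -0.1072  0.1366] shift [0.0323 0.1392 0.0163] turn [0.001 0.014 0.001] F [ 0.55 -0.27  0.02] open 0.0302
top -0.05 6 [0.5251 0.527 ]
top -0.03 16 [0.4964 0.5252]
top -0.01 16 [0.4972 0.4986]
top 0.01 11 [0.4986 0.5   ]
top 0.03 10 [0.5004 0.5015]
side -0.05 186 [0.4936 0.5053]
side -0.03 26 [0.4946 0.4955]
side -0.01 28 [0.4959 0.497 ]
side 0.01 30 [0.4981 0.4991]
side 0.03 26 [0.4999 0.5006]
```

View pics/open.png

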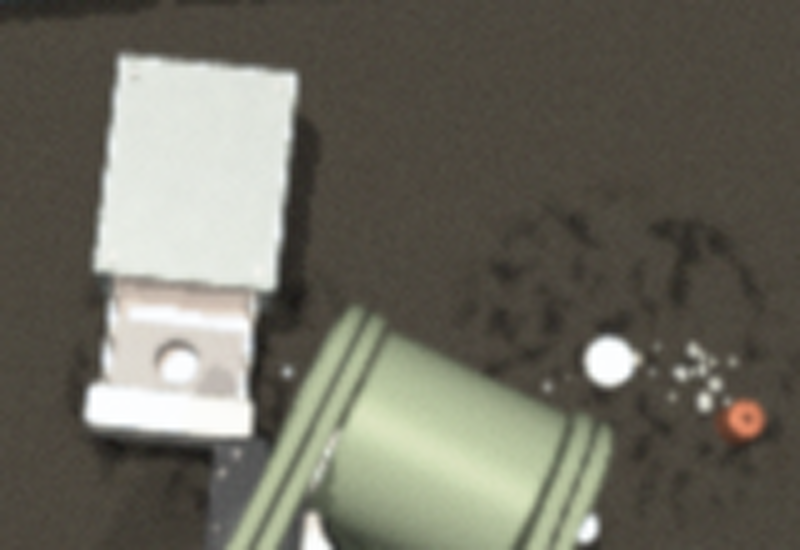

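The drawer is out. The hole rim is centred at crop (178,362), i.e. top pixel (320.7,202.4). The vial (585,525) is partly hidden by the arm, and the stopper and cap haven't moved.

Request:
play_rows:
  plan:
    - [1, [0.006, 0.028, 0], [0, 0, 0]]
    - [1, [0.013, 0.056, 0], [0, 0, 0]]
    - [1, [0.02, 0.084, 0], [0, 0.007, 0]]
    - [1, [0.026, 0.112, 0], [0, 0.014, 0]]
    - [1, [0.032, 0.139, 0], [0, 0.014, 0]]

```text
time: 6.78
ee_pos: [0.4451, -0.2539, 0.1362]
eef_rot: [[0.996, -0.094, 0.002], [-0.094, -0.996, -0.004], [0.002, 0.004, -1.0]]
ft_force: [-0.2, -0.9, 0.1]
opening: 0.0718
```

```bash
python3 - <<'E'
from h import *
np.set_printoptions(precision=4,suppress=True)
c=camera("top"); print("well",ray(c,320.7,202.4,.035))
g=c["pixels"][190:216,306:336].astype(int); print(g.sum(2)//3)
go(.4457,-.2486,.026)
E
```

```text
well [0.5459 0.001  0.035 ]
[[118 180 174 201 213 218 214 208 204 204 204 203 202 202 198 191 190 188
  188 188 188 190 188 187 189 188 188 178 171 191]
 [132 204 189 208 224 235 237 235 236 235 235 236 237 232 221 208 203 201
  202 199 197 198 198 199 198 197 199 185 174 198]
 [142 220 210 209 229 247 250 251 251 251 251 252 251 250 242 237 235 235
  233 223 218 216 217 217 217 216 217 206 182 187]
 [151 233 227 218 226 243 247 247 249 250 250 251 251 251 251 250 251 251
  250 242 237 236 237 237 237 239 238 232 202 171]
 [144 226 226 217 219 224 226 227 229 232 235 236 237 241 246 247 248 249
  249 248 247 248 249 250 250 251 251 249 232 157]
 [134 216 220 216 215 214 215 215 213 216 218 220 218 222 225 224 226 228
  230 233 235 237 242 246 247 248 249 248 238 155]
 [132 202 216 214 215 214 214 214 214 213 215 213 211 211 211 213 214 213
  214 217 217 217 221 223 226 225 227 233 232 149]
 [136 176 208 216 214 214 214 214 215 214 214 210 201 190 190 193 202 208
  212 212 213 214 214 212 212 211 213 223 228 144]
 [165 170 202 217 216 217 215 214 215 213 205 189 160 138 136 147 170 19
[... 1609 characters left out ...]
3 253 253 253 253
  253 253 253 253 253 252 252 252 252 251 245 173]
 [253 253 253 253 253 253 253 253 253 253 253 253 253 253 253 253 253 253
  253 253 253 253 253 253 253 253 253 253 249 180]
 [252 252 253 253 253 253 253 253 253 253 253 253 253 253 253 253 253 253
  253 253 253 253 253 253 253 253 253 253 249 175]
 [237 242 244 245 247 247 249 250 251 252 252 252 253 253 253 253 253 253
  253 253 253 253 253 253 253 253 253 253 248 168]
 [154 161 165 167 176 185 200 220 228 235 238 239 243 246 247 248 249 251
  251 252 252 252 253 253 253 253 253 253 247 161]]
t 6.83 pos [ 0.4462 -0.2592  0.1368] shift [-0.002  -0.0115  0.1107] turn [ 0.009 -0.004 -0.012] F [ 1.01 -3.83  0.83] open 0.0762
```

Request:
play_rows:
  plan:
    - [1, [-0.002, -0.011, 0.02], [0.009, -0.004, -0.012]]
    - [1, [-0.002, -0.011, 0.04], [0.009, -0.004, -0.012]]
    - [1, [-0.002, -0.011, 0.05], [0.009, -0.004, -0.012]]
    - [1, [-0.002, -0.011, 0.05], [0.009, -0.004, -0.012]]

```text
time: 7.17
ee_pos: [0.4443, -0.2467, 0.0841]
eef_rot: [[0.996, -0.084, -0.003], [-0.084, -0.996, 0.003], [-0.003, -0.003, -1.0]]
ft_force: [-0.1, 0.7, -0.5]
opening: 0.0937
```

```bash
python3 - <<'E'
from h import *
np.set_printoptions(precision=4,suppress=True)
s=camera("side"); 
hsv=cv2.cvtColor(s["pixels"],cv2.COLOR_BGR2HSV)
cv2.imwrite("pics/pre.png",cv2.resize(s["pixels"][160:320,240:420],None,fx=4,fy=4,interpolation=2)[:600])
print("base side", ray(s,313.7,281,0))
go(.4457,-.2486,.026)
E
```

```text
base side [ 0.4458 -0.2534  0.    ]
t 7.22 pos [ 0.4451 -0.2474  0.0855] shift [0.0007 0.0012 0.0595] turn [-0.001  0.001  0.001] F [-0.04  0.08 -0.49] open 0.0941
```

View pics/pre.png

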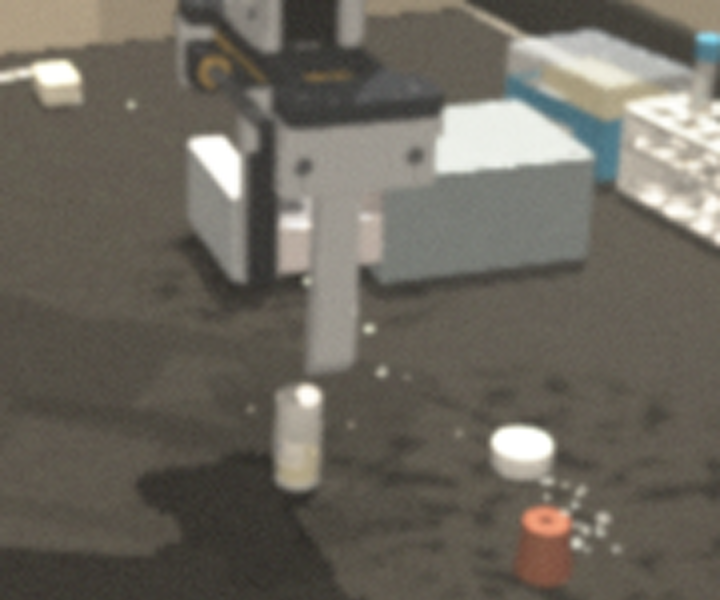

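Side view: gripper hovering over the upright vial (298,440 in the crop); the cap and stopper are clear of the fingers.

Request:
play_rows:
  plan:
    - [1, [0.0005, 0.001, 0.02], [0, 0, 0]]
    - [1, [0.0005, 0.001, 0.04], [0, 0, 0]]
    - [1, [0.0005, 0.001, 0.054], [0, 0, 0]]
    - [1, [0.0005, 0.001, 0.059], [0, 0, 0]]
    - [1, [0.0005, 0.001, 0.059], [0, 0, 0]]

```text
time: 7.63
ee_pos: [0.4455, -0.2479, 0.0262]
eef_rot: [[0.997, -0.084, -0.002], [-0.084, -0.997, 0.002], [-0.002, -0.002, -1.0]]
ft_force: [0.3, -0.3, -0.2]
opening: 0.0941
```

Request:
play_rows:
  plan:
    - [-0.5, [0, 0, 0], [0, 0, 0]]
    - [-0.6, [0, 0, 0], [0, 0, 0]]
    - [-0.7, [0, 0, 0], [0, 0, 0]]
    - [-0.8, [0, 0, 0], [0, 0, 0]]
    - [-1, [0, 0, 0], [0, 0, 0]]
  force: 8

```text
time: 8.05
ee_pos: [0.446, -0.2483, 0.027]
eef_rot: [[0.997, -0.084, -0.001], [-0.084, -0.997, 0.001], [-0.001, -0.001, -1.0]]
ft_force: [0.8, -0.1, -0.6]
opening: 0.0644
```

Request:
play_rows:
  plan:
    - [-1, [0, 0, 0], [0, 0, 0]]
    - [-1, [0, 0, 0], [0, 0, 0]]
    - [-1, [0, 0, 0], [0, 0, 0]]
    - [-1, [0, 0, 0], [0, 0, 0]]
    - [-1, [0, 0, 0], [0, 0, 0]]

```text
time: 8.47
ee_pos: [0.446, -0.2483, 0.027]
eef_rot: [[0.997, -0.084, -0.001], [-0.084, -0.997, 0.001], [-0.001, -0.001, -1.0]]
ft_force: [-0.7, 0.1, 0.3]
opening: 0.031
```

Request:
play_rows:
  plan:
    - [-1, [0, 0, 0], [0, 0, 0]]
    - [-1, [0, 0, 0], [0, 0, 0]]
    - [-1, [0, 0, 0], [0, 0, 0]]

```text
time: 8.72
ee_pos: [0.4459, -0.2483, 0.0269]
eef_rot: [[0.996, -0.084, -0.001], [-0.084, -0.996, 0.001], [-0.001, -0.001, -1.0]]
ft_force: [-0.7, -0.5, -0.5]
opening: 0.0215
```

Request:
play_rows:
  plan:
    - [-1, [0, 0, -0.02], [0, 0, 0]]
    - [-1, [0, 0, -0.05], [0, 0, 0]]
    - [-1, [0, 0, -0.085], [0, 0, 0]]
    - [-1, [0, 0, -0.11], [0, 0, 0]]
    - [-1, [0, 0, -0.115], [0, 0, 0]]

```text
time: 9.13
ee_pos: [0.4491, -0.2507, 0.1472]
eef_rot: [[0.996, -0.084, 0.007], [-0.083, -0.996, -0.005], [0.007, 0.005, -1.0]]
ft_force: [1.0, -0.8, -0.3]
opening: 0.022
```

```bash
python3 -c "
from h import *
go(.5463,.0022,.13)"
```

```text
t 9.13 pos [ 0.4491 -0.2507  0.1472] shift [ 0.0756 -0.2603  0.0165] turn [ 0.005 -0.007  0.001] F [ 1.   -0.76 -0.26] open 0.022
```

Request:
play_rows:
  plan:
    - [-1, [0.008, -0.025, 0], [0, 0, 0]]
    - [-1, [0.016, -0.055, 0], [0, 0, 0]]
    - [-1, [0.025, -0.085, 0], [0, 0, 0]]
    - [-1, [0.033, -0.115, 0], [0, 0, 0]]
    - [-1, [0.041, -0.14, 0.005], [0.003, -0.004, 0]]

```text
time: 9.55
ee_pos: [0.5017, -0.1127, 0.1414]
eef_rot: [[0.997, -0.083, 0.003], [-0.083, -0.997, -0.001], [0.003, 0.001, -1.0]]
ft_force: [0.5, -0.1, -0.7]
opening: 0.0214
```

Request:
play_rows:
  plan:
    - [-1, [0.008, -0.025, 0], [0, 0, 0]]
    - [-1, [0.016, -0.055, 0], [0, 0, 0]]
    - [-1, [0.025, -0.085, 0], [0, 0, 0]]
    - [-1, [0.033, -0.11, 0], [0, 0, 0]]
    - [-1, [0.034, -0.115, 0.005], [0, 0, 0]]

```text
time: 9.97
ee_pos: [0.5463, 0.0026, 0.1359]
eef_rot: [[0.997, -0.079, 0.004], [-0.079, -0.997, 0.0], [0.004, -0.0, -1.0]]
ft_force: [-0.1, 0.4, 0.2]
opening: 0.022
```

```bash
python3 -c "
from h import *
go(.5463,.0022,.13)"
```

```text
t 9.97 pos [0.5463 0.0026 0.1359] shift [0.0001 0.0004 0.0059] turn [-0.    -0.004  0.006] F [-0.06  0.43  0.16] open 0.022
```

Request:
play_rows:
  plan:
    - [-1, [0, 0, 0.02], [0, -0.004, 0.006]]
    - [-1, [0, 0, 0.04], [0, -0.004, 0.006]]
    - [-1, [0, 0, 0.06], [0, -0.004, 0.006]]
    - [-1, [0, 0, 0.063], [0, -0.004, 0.006]]
    - [-1, [0, 0, 0.063], [0, -0.004, 0.006]]

```text
time: 10.38
ee_pos: [0.5439, 0.0024, 0.0703]
eef_rot: [[0.996, -0.086, -0.006], [-0.086, -0.996, 0.001], [-0.006, -0.001, -1.0]]
ft_force: [0.4, -0.7, -0.5]
opening: 0.0218
```

```bash
python3 - <<'E'
from h import *
np.set_printoptions(precision=4,suppress=True)
go(.5463,.0022,.04)
s=camera("side"); Q=pts(s)
x,y,z=Q[...,0],Q[...,1],Q[...,2]
for zl in (.038,.046,.054,.062):
    m=(z>zl)&(z<zl+.008)&(x>.528)&(x<.57)&(y<.03)&(y>-.03); q=Q[m]
    if len(q)>3: print(zl,len(q),q.min(0),q.max(0),np.median(q,0))
m=(z>.02)&(z<.06)&(x>.48)&(x<.51)&(abs(y)<.045); print("face",np.polyfit(Q[m][:,1],Q[m][:,0],1))
m=(z>.015)&(z<.06)&(x>.497)&(x<.515)&(y<-.03); q=Q[m]; print("near end of front",np.median(q,0),np.polyfit(q[:,0],q[:,1],1),q[:,1].max(),q[:,1].min())
cv2.imwrite("pics/ins.png",cv2.resize(s["pixels"][160:250,260:380],None,fx=6,fy=6,interpolation=2))
E
```

```text
t 10.38 pos [0.5439 0.0024 0.0703] shift [0.0026 0.0001 0.0303] turn [-0.001  0.006 -0.001] F [ 0.36 -0.74 -0.51] open 0.0218
0.038 8 [ 0.5356 -0.0105  0.0429] [ 0.548  -0.0006  0.0459] [ 0.5405 -0.008   0.0449]
0.046 27 [ 0.5341 -0.0133  0.0462] [0.553  0.0019 0.054 ] [ 0.5408 -0.0081  0.0505]
0.054 27 [ 0.5332 -0.0108  0.054 ] [0.5528 0.0016 0.062 ] [ 0.5402 -0.0067  0.0578]
0.062 23 [ 0.5329 -0.0115  0.0621] [0.5526 0.0011 0.0691] [ 0.5423 -0.0073  0.0651]
face [0.0093 0.4982]
near end of front [ 0.5086 -0.0458  0.0282] [-13.9122   6.9198] -0.04148682505201007 -0.3720401910186514
```

View pics/ins.png

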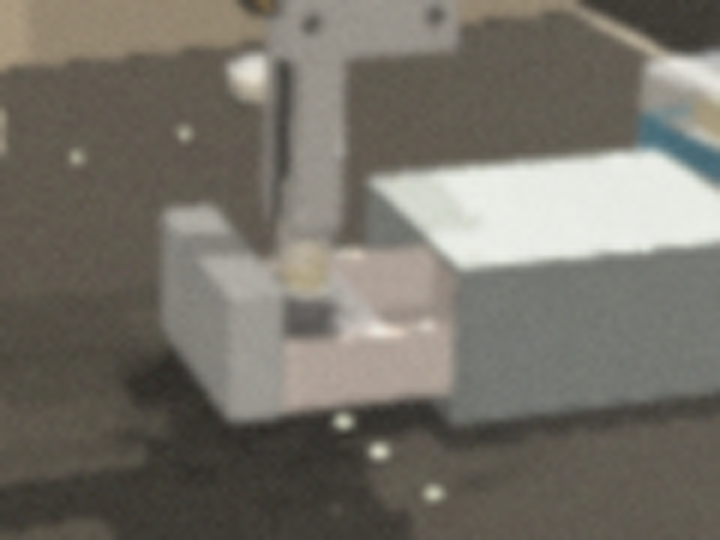

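Side view: vial (305,265 in the crop) hangs upright between the front block and the carcass, just above the hole. Measured offset about 2.5 mm along x.

Request:
play_rows:
  plan:
    - [-1, [0.0024, -0.0007, 0], [0, 0.006, 0]]
    - [-1, [0.0024, -0.0007, 0.002], [0, 0.006, 0]]
    - [-1, [0.0024, -0.0007, 0.005], [0, 0.006, 0]]
    - [-1, [0.0024, -0.0007, 0.007], [0, 0.006, 0]]
    - [-1, [0.0024, -0.0007, 0.007], [0, 0.006, 0]]

```text
time: 10.85
ee_pos: [0.5478, 0.0027, 0.0649]
eef_rot: [[0.996, -0.086, 0.004], [-0.086, -0.996, 0.0], [0.004, -0.0, -1.0]]
ft_force: [0.1, -0.5, -0.4]
opening: 0.0219
```

```bash
python3 -c "
from h import *
go(.5463,.003,.053)"
```

```text
t 10.85 pos [0.5478 0.0027 0.0649] shift [-0.0016 -0.0002  0.0119] turn [-0.    -0.004 -0.001] F [ 0.13 -0.49 -0.37] open 0.0219
```

Request:
play_rows:
  plan:
    - [-1, [-0.0012, -0.0002, 0], [0, -0.003, 0]]
    - [-1, [-0.0012, -0.0002, 0], [0, -0.003, 0]]
    - [-1, [-0.0012, -0.0002, 0], [0, -0.003, 0]]
    - [-1, [-0.0012, -0.0002, 0], [0, -0.003, 0]]

```text
time: 11.18
ee_pos: [0.5467, 0.003, 0.065]
eef_rot: [[0.996, -0.086, 0.001], [-0.086, -0.996, 0.0], [0.001, -0.0, -1.0]]
ft_force: [-0.4, -0.3, -1.0]
opening: 0.0215
```

```bash
python3 -c "
from h import *
go(.5463,.003,.053)"
```

```text
t 11.18 pos [0.5467 0.003  0.065 ] shift [-0.0004  0.      0.012 ] turn [-0.    -0.001 -0.001] F [-0.4  -0.28 -1.01] open 0.0215
```

Settled on target. Lowering gently.

Request:
play_rows:
  plan:
    - [-1, [-0.0003, 0, 0.002], [0, 0, 0]]
    - [-1, [-0.0003, 0, 0.004], [0, 0, 0]]
    - [-1, [-0.0003, 0, 0.006], [0, 0, 0]]
    - [-1, [-0.0003, 0, 0.007], [0, 0, 0]]
    - [-1, [-0.0003, 0, 0.007], [0, 0, 0]]

```text
time: 11.6
ee_pos: [0.546, 0.0031, 0.0575]
eef_rot: [[0.996, -0.086, -0.0], [-0.086, -0.996, 0.001], [-0.0, -0.0, -1.0]]
ft_force: [-0.2, -0.2, 0.0]
opening: 0.0217
```

Request:
play_rows:
  plan:
    - [-1, [0.0002, 0, 0.004], [0, 0, 0]]
    - [-1, [0.0002, 0, 0.008], [0, 0, 0]]
    - [-1, [0.0002, 0, 0.012], [0, 0, 0]]
    - [-1, [0.0002, 0, 0.014], [0, 0, 0]]
    - [-1, [0.0002, 0, 0.014], [0, 0, 0]]

```text
time: 12.02
ee_pos: [0.5455, 0.0032, 0.0426]
eef_rot: [[0.996, -0.086, -0.002], [-0.086, -0.996, 0.001], [-0.002, -0.001, -1.0]]
ft_force: [-1.0, -0.2, 0.1]
opening: 0.0217
```

Request:
play_rows:
  plan:
    - [-1, [0.0005, 0, 0.001], [0, 0.002, 0]]
    - [-1, [0.0005, 0, 0.002], [0, 0.002, 0]]
    - [-1, [0.0005, 0, 0.002], [0, 0.002, 0]]

```text
time: 12.27
ee_pos: [0.5458, 0.0032, 0.0404]
eef_rot: [[0.996, -0.086, -0.0], [-0.086, -0.996, 0.001], [-0.0, -0.001, -1.0]]
ft_force: [-0.4, 0.3, -0.4]
opening: 0.0215
```

Request:
play_rows:
  plan:
    - [-0.4, [0, 0, 0], [0, 0, 0]]
    - [-0.2, [0, 0, 0], [0, 0, 0]]
    - [0, [0, 0, 0], [0, 0, 0]]
    - [0, [0, 0, 0], [0, 0, 0]]
    - [0, [0, 0, 0], [0, 0, 0]]

```text
time: 12.68
ee_pos: [0.546, 0.0032, 0.0406]
eef_rot: [[0.996, -0.086, 0.0], [-0.086, -0.996, 0.001], [0.0, -0.001, -1.0]]
ft_force: [-0.1, -0.1, -0.0]
opening: 0.0464
```

Request:
play_rows:
  plan:
    - [0, [0, 0, -0.015], [0, 0, 0]]
    - [0, [0, 0, -0.04], [0, 0, 0]]
    - [0, [0, 0, -0.075], [0, 0, 0]]
    - [0, [-0.03, 0, -0.1], [0, 0, 0]]
    - [0, [-0.065, 0, -0.1], [0, 0, 0]]

```text
time: 13.1
ee_pos: [0.4871, 0.0076, 0.1471]
eef_rot: [[0.996, -0.086, 0.014], [-0.086, -0.996, -0.002], [0.014, 0.0, -1.0]]
ft_force: [-0.3, 0.9, 0.1]
opening: 0.0469
```

Request:
play_rows:
  plan:
    - [-1, [-0.035, 0, 0], [0, 0, 0]]
    - [-1, [-0.055, 0, 0], [0, 0, 0]]
    - [-1, [-0.055, 0, 0.01], [0, 0, 0]]
    - [-1, [-0.055, 0, 0.02], [0, 0, 0]]
    - [-1, [-0.055, 0, 0.02], [0, 0, 0]]

```text
time: 13.52
ee_pos: [0.4317, 0.0124, 0.1242]
eef_rot: [[0.996, -0.086, 0.011], [-0.086, -0.996, -0.001], [0.011, 0.0, -1.0]]
ft_force: [0.2, 0.2, -0.5]
opening: 0.0171
```

```bash
python3 - <<'E'
from h import *
np.set_printoptions(precision=4,suppress=True)
go(.46,.0095,.028)
s=camera("side"); Q=pts(s); c=camera("top")
x,y,z=Q[...,0],Q[...,1],Q[...,2]
m=(z>.045)&(z<.08)&(x>.53)&(x<.565)&(y<.03)&(y>-.03); q=Q[m]; print(len(q),q.min(0),q.max(0))
a=cv2.resize(s["pixels"][160:250,260:380],None,fx=6,fy=6,interpolation=2)
cv2.imwrite("pics/placed.png",a)
E
```

```text
t 13.52 pos [0.4317 0.0124 0.1242] shift [0.0274 0.0004 0.0965] turn [ 0.    -0.011 -0.001] F [ 0.16  0.22 -0.55] open 0.0171
65 [ 0.5357 -0.0096  0.0451] [0.5576 0.0101 0.0611]
```

View pics/placed.png

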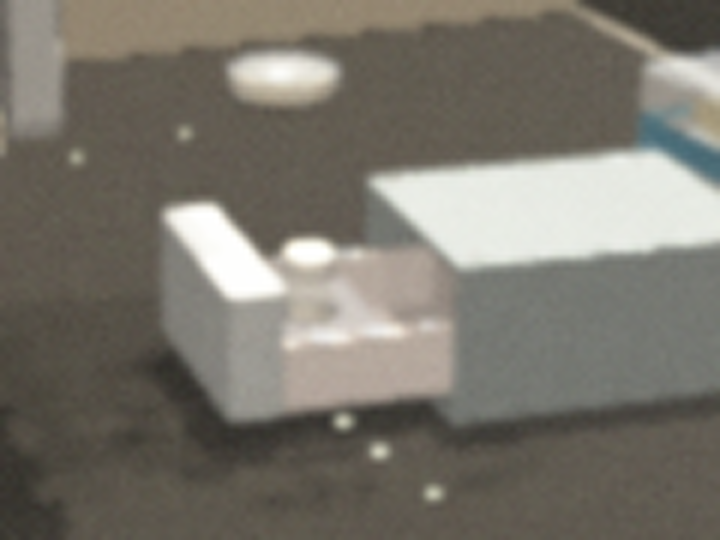

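Vial seated upright, cap top at (308,248), about 61 mm high as expected. Now closing.

Request:
play_rows:
  plan:
    - [-1, [0.01, 0, 0.025], [0, -0.006, 0]]
    - [-1, [0.015, 0, 0.05], [0, -0.011, 0]]
    - [-1, [0.015, 0, 0.08], [0, -0.011, 0]]
    - [-1, [0.015, 0, 0.095], [0, -0.011, 0]]
    - [-1, [0.015, 0, 0.095], [0, -0.011, 0]]

```text
time: 14.03
ee_pos: [0.4464, 0.0111, 0.0268]
eef_rot: [[0.996, -0.086, -0.007], [-0.086, -0.996, 0.001], [-0.007, -0.0, -1.0]]
ft_force: [-0.5, -0.1, 1.0]
opening: 0.0008
```

Request:
play_rows:
  plan:
    - [-1, [0.01, 0, 0], [0, 0, 0]]
    - [-1, [0.02, 0, 0], [0, 0, 0]]
    - [-1, [0.027, 0, 0], [0, 0, 0]]
    - [-1, [0.03, 0, 0], [0, 0, 0]]
    - [-1, [0.033, 0, 0], [0, 0, 0]]

```text
time: 14.45
ee_pos: [0.4811, 0.008, 0.0276]
eef_rot: [[0.996, -0.086, -0.005], [-0.086, -0.996, 0.001], [-0.005, -0.0, -1.0]]
ft_force: [0.9, 0.5, -0.7]
opening: 0.0003
```

```bash
python3 -c "
from h import *
go(.488,.0075,.029)"
```

```text
t 14.45 pos [0.4811 0.008  0.0276] shift [ 0.0069 -0.0001 -0.0015] turn [-0.     0.005 -0.001] F [ 0.85  0.47 -0.67] open 0.0003
```

Slow, steady push (2.5 mm per row).

Request:
play_rows:
  plan:
    - [-1, [0.002, 0, -0.001], [0, 0.004, 0]]
    - [-1, [0.004, 0, -0.001], [0, 0.004, 0]]
    - [-1, [0.006, 0, -0.001], [0, 0.004, 0]]
    - [-1, [0.008, 0, -0.001], [0, 0.004, 0]]
    - [-1, [0.01, 0, -0.001], [0, 0.004, 0]]

```text
time: 14.87
ee_pos: [0.49, 0.0073, 0.0284]
eef_rot: [[0.996, -0.086, -0.003], [-0.086, -0.996, 0.001], [-0.003, -0.0, -1.0]]
ft_force: [-3.8, 0.5, 3.5]
opening: 0.0003
```

Request:
play_rows:
  plan:
    - [-1, [0.0025, 0, 0], [0, 0, 0]]
    - [-1, [0.005, 0, 0], [0, 0, 0]]
    - [-1, [0.0075, 0, 0], [0, 0, 0]]
    - [-1, [0.01, 0, 0], [0, 0, 0]]
    - [-1, [0.0125, 0, 0], [0, 0, 0]]

```text
time: 15.28
ee_pos: [0.5023, 0.0063, 0.0282]
eef_rot: [[0.996, -0.086, -0.004], [-0.086, -0.996, 0.001], [-0.004, -0.0, -1.0]]
ft_force: [-4.7, 0.1, 2.2]
opening: 0.0004
```

Request:
play_rows:
  plan:
    - [-1, [0.003, 0, 0], [0, 0, 0]]
    - [-1, [0.006, 0, 0], [0, 0, 0]]
    - [-1, [0.009, 0, 0], [0, 0, 0]]
    - [-1, [0.012, 0, 0], [0, 0, 0]]
    - [-1, [0.015, 0, 0], [0, 0, 0]]

```text
time: 15.7
ee_pos: [0.5174, 0.005, 0.028]
eef_rot: [[0.996, -0.086, -0.004], [-0.086, -0.996, 0.001], [-0.004, -0.0, -1.0]]
ft_force: [-3.4, 0.9, 2.0]
opening: 0.0006
```

Request:
play_rows:
  plan:
    - [-1, [0.003, 0, 0], [0, 0, 0]]
    - [-1, [0.006, 0, 0], [0, 0, 0]]
    - [-1, [0.009, 0, 0], [0, 0, 0]]
    - [-1, [0.012, 0, 0], [0, 0, 0]]
    - [-1, [0.015, 0, 0], [0, 0, 0]]

```text
time: 16.12
ee_pos: [0.5327, 0.0036, 0.0281]
eef_rot: [[0.996, -0.086, -0.004], [-0.086, -0.996, 0.001], [-0.004, -0.0, -1.0]]
ft_force: [-4.8, 0.4, 3.4]
opening: 0.0003
```

Request:
play_rows:
  plan:
    - [-1, [0.003, 0, 0], [0, 0, 0]]
    - [-1, [0.006, 0, 0], [0, 0, 0]]
    - [-1, [0.009, 0, 0], [0, 0, 0]]
    - [-1, [0.012, 0, 0], [0, 0, 0]]
    - [-1, [0.015, 0, 0], [0, 0, 0]]

```text
time: 16.53
ee_pos: [0.5479, 0.0023, 0.028]
eef_rot: [[0.996, -0.086, -0.004], [-0.086, -0.996, 0.001], [-0.004, -0.0, -1.0]]
ft_force: [-3.7, 0.9, 3.0]
opening: 0.0005
```

Request:
play_rows:
  plan:
    - [-1, [0.003, 0, 0], [0, 0, 0]]
    - [-1, [0.006, 0, 0], [0, 0, 0]]
    - [-1, [0.008, 0, 0], [0, 0, 0]]
    - [-1, [0.0095, 0, 0], [0, 0, 0]]
    - [-1, [0.011, 0, 0], [0, 0, 0]]

```text
time: 16.95
ee_pos: [0.5591, 0.0014, 0.028]
eef_rot: [[0.996, -0.086, -0.004], [-0.086, -0.996, 0.001], [-0.004, -0.0, -1.0]]
ft_force: [-4.0, 0.4, 5.1]
opening: 0.0008
```

Request:
play_rows:
  plan:
    - [-1, [0.001, 0, 0], [0, 0, 0]]
    - [-1, [0.002, 0, 0], [0, 0, 0]]
    - [-1, [0.003, 0, 0], [0, 0, 0]]
    - [-1, [0.003, 0, 0], [0, 0, 0]]

```text
time: 17.28
ee_pos: [0.5624, 0.0011, 0.028]
eef_rot: [[0.996, -0.086, -0.004], [-0.086, -0.996, 0.001], [-0.004, -0.0, -1.0]]
ft_force: [-3.2, -0.6, 3.9]
opening: 0.0004
```

Request:
play_rows:
  plan:
    - [-1, [0.0008, 0, 0], [0, 0, 0]]
    - [-1, [0.0015, 0, 0], [0, 0, 0]]
    - [-1, [0.0015, 0, 0], [0, 0, 0]]

```text
time: 17.53
ee_pos: [0.564, 0.0009, 0.028]
eef_rot: [[0.996, -0.086, -0.004], [-0.086, -0.996, 0.001], [-0.004, -0.0, -1.0]]
ft_force: [-4.3, -0.3, 1.9]
opening: 0.0004
```

Request:
play_rows:
  plan:
    - [-1, [0.0008, 0, 0], [0, 0, 0]]
    - [-1, [0.0015, 0, 0], [0, 0, 0]]
    - [-1, [0.0015, 0, 0], [0, 0, 0]]

```text
time: 17.78
ee_pos: [0.5655, 0.0008, 0.0279]
eef_rot: [[0.996, -0.086, -0.004], [-0.086, -0.996, 0.001], [-0.004, -0.0, -1.0]]
ft_force: [-3.6, 0.2, 2.8]
opening: 0.0009
```

Request:
play_rows:
  plan:
    - [-1, [0.0008, 0, 0], [0, 0, 0]]
    - [-1, [0.0015, 0, 0], [0, 0, 0]]
    - [-1, [0.0015, 0, 0], [0, 0, 0]]

```text
time: 18.03
ee_pos: [0.5671, 0.0007, 0.0279]
eef_rot: [[0.996, -0.086, -0.004], [-0.086, -0.996, 0.001], [-0.004, -0.0, -1.0]]
ft_force: [-4.1, 0.7, 3.2]
opening: 0.0004
```

Request:
play_rows:
  plan:
    - [-1, [0.0008, 0, 0], [0, 0, 0]]
    - [-1, [0.0015, 0, 0], [0, 0, 0]]
    - [-1, [0.0015, 0, 0], [0, 0, 0]]

```text
time: 18.28
ee_pos: [0.5687, 0.0005, 0.0279]
eef_rot: [[0.996, -0.086, -0.004], [-0.086, -0.996, 0.001], [-0.004, -0.0, -1.0]]
ft_force: [-5.1, -0.1, 2.9]
opening: 0.0007
```

Request:
play_rows:
  plan:
    - [-1, [0.0008, 0, 0], [0, 0, 0]]
    - [-1, [0.0015, 0, 0], [0, 0, 0]]
    - [-1, [0.0015, 0, 0], [0, 0, 0]]

```text
time: 18.53
ee_pos: [0.5691, 0.0005, 0.0279]
eef_rot: [[0.996, -0.086, -0.006], [-0.086, -0.996, 0.001], [-0.006, -0.0, -1.0]]
ft_force: [-7.2, 0.5, 6.2]
opening: 0.0005
```

Request:
play_rows:
  plan:
    - [-1, [0.0008, 0, 0], [0, 0, 0]]
    - [-1, [0.0011, 0, 0], [0, 0, 0]]

```text
time: 18.7
ee_pos: [0.5689, 0.0005, 0.0279]
eef_rot: [[0.996, -0.086, -0.009], [-0.086, -0.996, 0.001], [-0.009, -0.0, -1.0]]
ft_force: [-8.5, 0.8, 8.0]
opening: 0.0003
```

Request:
play_rows:
  plan:
    - [-1, [-0.006, 0, 0], [0, 0, 0]]
    - [-1, [-0.015, 0, 0], [0, 0, 0]]
    - [-1, [-0.03, 0, 0], [0, 0, 0]]
    - [-1, [-0.06, 0, 0], [0, 0, 0]]
    - [-1, [-0.1, 0, 0], [0, 0, 0]]

```text
time: 19.12
ee_pos: [0.4722, 0.0084, 0.0297]
eef_rot: [[0.996, -0.086, -0.002], [-0.086, -0.996, 0.0], [-0.002, 0.0, -1.0]]
ft_force: [0.5, -0.0, 0.9]
opening: 0.0002
```

Request:
play_rows:
  plan:
    - [-1, [-0.03, 0, -0.02], [0, 0, 0]]
    - [-1, [-0.03, 0, -0.055], [0, 0, 0]]
    - [-1, [-0.03, 0.03, -0.08], [0, 0, 0]]
    - [-1, [-0.03, 0.06, -0.1], [0, 0, 0]]
    - [-1, [-0.03, 0.06, -0.1], [0, 0, 0]]

```text
time: 19.53
ee_pos: [0.4419, -0.0536, 0.1351]
eef_rot: [[0.996, -0.09, 0.011], [-0.089, -0.996, -0.006], [0.012, 0.005, -1.0]]
ft_force: [1.4, -0.9, -0.6]
opening: 0.0006
```

```bash
python3 - <<'E'
from h import *
np.set_printoptions(precision=4,suppress=True)
go(.46,.0095,.028)
s=camera("side"); Q=pts(s); c=camera("top"); P=pts(c)
for n,A in(("top",P),("side",Q)):
    x,y,z=A[...,0],A[...,1],A[...,2]
    m=(z>.015)&(z<.06)&(x>.47)&(x<.6)&(y<.02)&(y>0); print(n,m.sum(),np.percentile(A[m][:,0],[5,25,50]))
cv2.imwrite("pics/end.png",cv2.resize(s["pixels"][160:310,250:410],None,fx=4,fy=4,interpolation=2))
E
```

```text
t 19.53 pos [ 0.4419 -0.0536  0.1351] shift [ 0.0111 -0.065   0.1069] turn [ 0.005 -0.012 -0.005] F [ 1.41 -0.87 -0.65] open 0.0006
top 13 [0.5684 0.5688 0.5692]
side 46 [0.5668 0.5674 0.5679]
```

View pics/end.png

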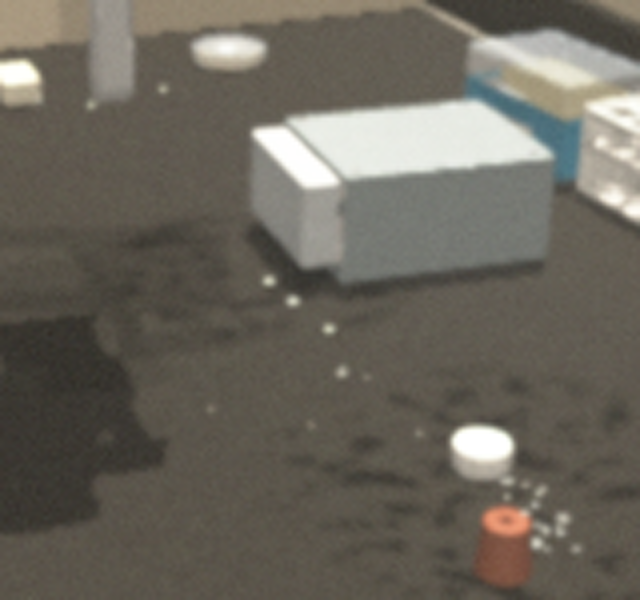

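The drawer is shut, with its front at (295,195) in the crop and the face back at its initial latched depth. The cap, stopper and wax haven't moved. One settling second, a recheck, then I hand in.

Request:
play_rows:
  plan:
    - [-1, [0, 0, 0], [0, 0, 0]]
    - [-1, [0, 0, 0], [0, 0, 0]]
    - [-1, [0, 0, 0], [0, 0, 0]]
    - [-1, [0, 0, 0], [0, 0, 0]]
    - [-1, [0, 0, 0], [0, 0, 0]]

```text
time: 20.05
ee_pos: [0.4382, -0.049, 0.1301]
eef_rot: [[0.996, -0.088, 0.001], [-0.088, -0.996, -0.0], [0.001, 0.0, -1.0]]
ft_force: [0.5, 0.0, -0.2]
opening: 0.0004
```

```bash
python3 - <<'E'
from h import *
A=pts(camera("side")); x,y,z=A[...,0],A[...,1],A[...,2]
m=(z>.015)&(z<.06)&(x>.47)&(x<.6)&(y<.02)&(y>0); f=np.median(A[m][:,0]); print(f)
if abs(f-.5678)<.0015: print(close_job())
E
```

```text
0.5678963759537965
the job is handed in; nothing more can be done
None
```

The vial is away in the drawer, the drawer is latched shut, and the job is handed in at about 20 s on the robot's clock.

- **Opening:** I pushed the front until the stop was felt and let go. The drawer came fully out, with its face 70 mm forward.
- **Vial:** I stood it in the hole with no contact force showing. The cap top measured 61 mm above the worktop, as expected for a seated vial.
- **Closing:** I pushed the drawer in to the stop and withdrew. More than a second later, its face was at x = 0.568 m, the same as at the start and within 0.2 mm on the side camera.
- **Push force:** the last reading before letting go was about 8.5 N along the push each time. With the upward force on the tool included it was about 10 N on opening and 11.7 N on closing, below the 14 N limit. Forces were only read at the end of each move, so a brief higher value between readings can't be ruled out.
- **Other items:** in the last picture the stopper, cap and wax stood where they were, but I checked that by eye only. The vial can't be seen inside the shut drawer, so its final pose was last checked before the drawer was closed.

No check failed. The two cameras differed by 1 to 1.5 mm on the position of the drawer face, within their stated calibration.

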